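Load the screw-jar carousel and bring the red jar to the front

ROBOT

A 7-joint arm with a two-finger parallel gripper is mounted at the origin on the work surface; the furniture and walls round the work are solid. World frame = base frame: x ahead of the robot, y to its left, z up, the work surface at z = 0. Lengths are in mm, angles in rad, forces in N, time in s.
With the tool pointing down it reaches from about 425 to 950 mm from the base axis. Payload 4.7 kg.
Tool frame: the origin (TCP) lies at the very end of the fingers, on their centre line; the grasp point (between the pads) lies manip.hold_point_z behind it (manip.hold_point_z is the distance from the TCP to the grasp point, in mm); z points along the fingers, y is the direction in which the jaws open and shut (so a half turn about z gives the same grasp; the last joint's range is limited). The gripper opens to 85 mm and grips with 20 to 120 N. Pads are 22 mm wide; open, the fingers measure 114 mm over their backs; the gripper's body (76 mm by 85 mm) begins 54 mm behind the grasp point. The pads swing forward as they close: fully open they stand 13 mm farther back than shut.
Start: joints at [1.13, 0.469, -0.049, 1.532, 0.024, 1.141, -0.082], TCP at [270.222, -618.57, 231.335] pointing down, gripper open.
Joint ranges: [-2.59, 2.59], [-0.33, 1.99], [-1.39, 1.29], [0.1, 2.45], [-1.04, 4.18], [0.21, 1.99], [-2.66, 2.66]. Speed limits (rad/s): [2.57, 2.57, 3.14, 3.14, 3.14, 3.14, 3.14].

INTERFACE

Orientations are given as a unit quaternion [x, y, z, w].
In Python, from plant import manip, imaging gives the robot as it stands.
- The arm moves only by the tool move_arm, never from a script. Its argument "steps" is a list of rows, each an object with "hand": the finger opening in m, from 0 to 0.0854; "dp": the shift along the world's x, y, z in m, a list of three; "roll": the turn about the world's z in rad. In form: [{"hand": hand, "dp": [x, y, z], "roll": roll}, ...]. A call has 1 to 20 rows; each row shifts and turns the commanded pose from where the row before left it; what a row does not reach is not made up. A row lasts 1/12 s, in which the tool goes at most 41.7 mm and 7.16 degrees, less where a joint would pass 70% of its speed; a pose out of reach is approached as far as the arm can. A call with a gripper value outside its range is refused whole. The fingers move at their own pace and stop on an object; "grip_force" is the grip in N (left out, the last holds). Time passes only in rows, so rows that do not move let the fingers close. It gives the time, the measured TCP pose, the force and the opening at its end, in the units of the state.
- manip.sense(): the state, without advancing time (a new reading comes with each control period).
- imaging.camera(name): name is "scene" or "top" or "wrist"; returns (picture, depth): 480x640x3 uint8, blue, green, red; 480x640 float32, mm along the optical axis (not along the pixel's ray), 0 where there is no reading.
- imaging.get_calibration(name): a dict with "fx", "fy", "cx", "cy" (pixels), "k1" (the pictures are not rectified: a ray, as slopes to the right and down, at radius r is drawn at 1 + k1 r^2 times it, then the intrinsics apply), "R" (3x3) and "t" (3): a world point X has camera coordinates R X + t. Camera axes: x right, y down, z forward; pixel columns grow to the right and rows downward; lengths in mm; the calibration is good to about 2 mm. A picture is of the moment at which its call begins: read the wrist's pose just before it. get_calibration takes no time and is no camera call; for the wrist camera it gives the pose at the moment of the call.
- manip.finish_job(): hands the job in, once; it reports no verdict.
The state is a dict: "time": time; "q": joint angles; "qd": joint speeds; "tau": joint torques, N m; "eef_pos": TCP position; "tool_rot": TCP orientation; "contact_force": force on the tool from outside, world axes, zero at the start; "moment": the same for the moment, N m; "gripper_width": finger opening in mm.
Only numpy, scipy, OpenCV 4.12 (cv2) and the standard library are available. Lean on these libraries where they do the work, as an engineer would, in place of code of your own. Each camera call takes 0.05 s, during which the arm holds its last target.

TASK

Gently pick up the loose glass jar with the red lid, squeezing it only lightly, and set it down in the empty cup of the screw-jar carousel where that cup now stands. Let go of the jar, then turn the carousel by its square wooden post until the red-lidded jar stands right at the red arrow, and finish still gripping the post so that the turntable is held still there. Leave the other jars and the tools on the bench alone.

Things in the scene. Friction and masses are not known exactly. Their poses are not given: they have to be found in the camera images.
- red_jar: loose upright round glass jar of screws with a RED lid, 52 mm diameter, 75 mm tall (the 49 mm lid is the top 17 mm), 0.1 to 0.2 kg. Origin: centre of its underside, z up. The glass breaks when the finger pads press on it with more than 100 N in all (both pads added), so grip with 20 to 30 N a finger, or when it meets the cup or carousel with more than 70 N, so set it down slowly (about 15 mm/s) with a light touch.
- grey_jar: bystander: a second loose jar of the same size with a GREY lid, stands on the bench; leave it alone. Origin: centre of underside.
- carousel_base: fixed base of the carousel: dark steel disc with a tongue that sticks out along its own -x and bears a red arrow head pointing at the axis. Origin on the turning axis at bench level; the arrow lies at its own -x side, 145 to 182 mm from the axis, top 16 mm above the bench. The base can stand yawed. The plywood turntable above it has a radius of 135 mm and its top 30 mm above the bench.
- turntable (a joint): angle of the turntable on its base (rad), counter-clockwise from above positive; at 0 the empty cup lies on the base's +x side (opposite the arrow), so the empty cup is at the arrow at +pi or -pi. It turns freely either way (limits +-6.5), with light friction of about 0.06 N m, and stays where it is left.
- empty_cup (a point): centre of the floor of the empty cup, on the turntable 90 mm from the axis, 30 mm above the bench; moves with the turntable. The cup is a steel ring, inside diameter 62 mm, outside 70 mm, rim 16 mm above its floor. The other three cups, at 90 degree steps, hold fixed jars.
- front (a point): the place at the arrow: fixed point 90 mm from the axis toward the arrow, 30 mm above the bench. empty_cup coincides with it when the turn is complete.
- post: square dark wooden post on the axis, 34 x 34 mm with rounded edges, fixed to the turntable and turning with it; its sides face the four cups (square to its own x and y axes; its x axis points toward the empty cup). Origin: centre of its foot, 36 mm above the bench.
- post_top (a point): centre of the top of the post, 169 mm above the bench. The jars' lids in the cups reach 105 mm above the bench, so the post is free to grip between about 115 and 165 mm.
- carousel_jar_1: grey-lidded jar fixed in a cup, a quarter turn counter-clockwise of the empty cup; same size as the red one; origin centre of underside. Do not push on it.
- carousel_jar_2: grey-lidded jar fixed in the cup opposite the empty one. Do not push on it.
- carousel_jar_3: grey-lidded jar fixed in the cup a quarter turn clockwise of the empty one. Do not push on it.
- sanding_block: bystander: brown sanding block lying on the bench, 63 x 111 x 36 mm, origin centre of underside.
- tape_measure: bystander: yellow tape measure, 36 x 82 x 66 mm, origin centre of underside.
- screwdriver_1: bystander: screwdriver with yellow handle lying on the bench, 27 x 204 x 28 mm, origin centre of underside.
Mind the look-alikes: they are no part of the job. What is shaped like the red_jar but purple is not meant.

How it is judged (in metres and radians):
On the way, in this order (a step that is already met when the one before it is completed fails the run):
1. the red-lidded jar stands upright in the empty cup, let go, before the carousel is turned to the front (horizontal distance between red_jar and empty_cup below 0.01 m and z of red_jar in the frame of carousel_base below 0.035 m and angle between red_jar's own z axis and vertical below 0.1 rad and contact force between the fingers and red_jar below 0.1 N and horizontal distance between empty_cup and front above 0.06 m), for 0.2 s.
2. the carousel, gripped by its post, has brought the jar to the arrow (horizontal distance between red_jar and empty_cup below 0.01 m and z of red_jar in the frame of carousel_base below 0.035 m and angle between red_jar's own z axis and vertical below 0.1 rad and horizontal distance between empty_cup and front below 0.014 m and contact force between the fingers and post above 2 N), for 0.2 s.
At the end, for the whole second after the job is handed in: The red-lidded jar stands in its cup (within 10 mm of the cup's centre, upright within 0.1 rad, not touched by the fingers), the cup is within 14 mm of the place at the arrow (about 9 degrees), the turntable is still (under 0.05 rad/s), and the fingers still grip the post (over 2 N) (all of step 2 and contact force between the fingers and red_jar below 0.1 N and velocity of joint turntable between -0.05 and 0.05 rad/s); the arm keeps its last pose, push and grip.
It fails at once if the glass jar with the red lid is squeezed by the fingers with more than 100 N in all, or pressed or knocked against the carousel with more than 70 N (contact force between the fingers and red_jar above 100 N or contact force between red_jar and carousel_base above 70 N).
It fails at once if the robot pushes on a fixed jar of the carousel with more than 5 N (contact force between any of the fingers, the arm and carousel_jar_1 above 5 N or contact force between any of the fingers, the arm and carousel_jar_2 above 5 N or contact force between any of the fingers, the arm and carousel_jar_3 above 5 N).
It fails at once if a bystander (grey-lidded jar, sanding block, tape measure, screwdriver) is moved by more than 20 mm or tipped (distance of any of grey_jar, sanding_block, tape_measure, screwdriver_1 from where it was at the start of the episode above 0.02 m or angle between grey_jar's own z axis and vertical above 0.3 rad).
It also fails if it takes over 72 s, if anything falls off the work surface, if the arm or the gripper's body presses on something with over 40 N, if the wrist force passes 120 N, or if a joint passes its speed limit or range.

## Working session

There is one attempt and no reset: what is moved stays moved. The work goes in short steps, Python scripts to look and compute and a tool call to move; the robot and the scene stay as the last step left them, time stands still between calls to the robot, and variables do not carry over. Pictures are saved under pics/ and viewed, and the job is handed in when it is done.

Besides the shell and the picture viewer there is one more tool, called after "Call:" as name([rows], argument=value, ...), one row to a line, values as JSON. move_arm: Moves the arm, as the interface text tells. Its arguments: {"type":"object","properties":{"steps":{"type":"array"},"grip_force":{"type":"number"}},"required":["steps"]}

```bash
mkdir -p pics; ls; python3 - <<'E'
from plant import manip, imaging
import cv2
s=manip.sense(); print(s); print(manip.hold_point_z)
for n in ["scene","top"]:
    p,d=imaging.camera(n); cv2.imwrite(f"pics/{n}0.png",p); 
    import numpy as np; np.save(f"pics/{n}0.npy",d); print(imaging.get_calibration(n))
E
```

```text
pics
{'time': 0.0, 'q': array([ 1.13015006,  0.46946956, -0.04859272,  1.53368585,  0.02409988,
        1.14099949, -0.08230384]), 'qd': array([-1.12195191e-03, -8.43072381e-05, -2.60879255e-04,  1.36561950e-03,
       -9.96663162e-04, -1.30160156e-03,  5.75640110e-04]), 'tau': array([ 1.82341428e-04, -5.10306752e+01, -4.60845768e-02, -2.37707055e+01,
        1.08667769e-02,  7.67173333e-03,  7.81804829e-06]), 'eef_pos': array([ 269.9178659 , -618.04901744,  230.2458766 ]), 'tool_rot': array([ 9.78879777e-01,  2.04434355e-01, -2.37770565e-04, -9.59273948e-04]), 'contact_force': array([ 0.79824477,  0.21814351, -0.0347285 ]), 'moment': array([-0.06336297, -0.00107653,  0.02213107]), 'gripper_width': 85.74558296088512}
18.700000000000003
{'fx': 463.63890179449174, 'fy': 463.63890179449174, 'cx': 326.3526269770906, 'cy': 241.3094017327537, 'k1': -0.07502050357032541, 'R': array([[-0.57488026, -0.8179094 , -0.0231712 ],
       [-0.42384334,  0.32188905, -0.8466075 ],
       [ 0.69990679, -0.47687698, -0.53171311]]), 't': array([295.53808861, 304.80570626, 780.61618999])}
{'fx': 620.4851328375989, 'fy': 620.4851328375989, 'cx': 315.72879721258084, 'cy': 233.9769803265869, 'k1': 0.04537706105882039, 'R': array([[-0.01403201, -0.99988633, -0.00551569],
       [-0.98030831,  0.0148435 , -0.19691442],
       [ 0.19697391,  0.00264397, -0.98040517]]), 't': array([  36.38078467,  489.87111674, 1371.5130046 ])}
```

View pics/scene0.png

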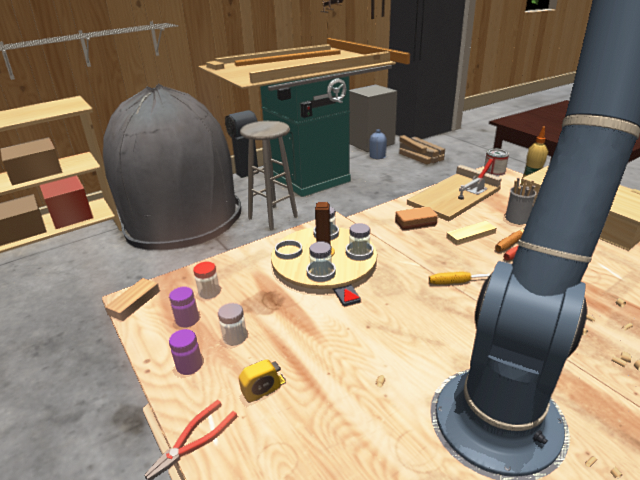

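View pics/top0.png

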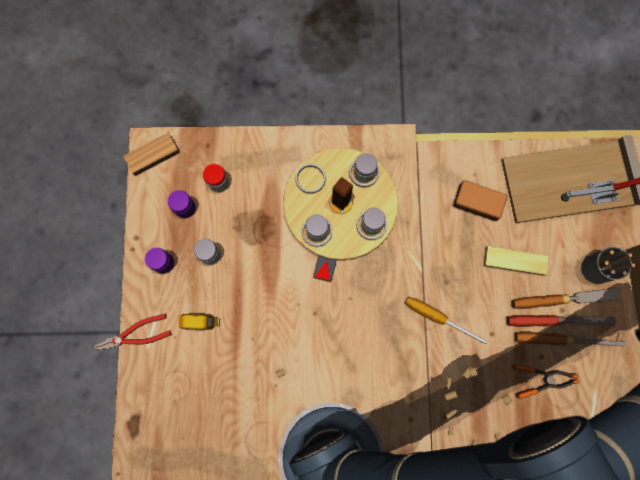

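The top view shows the red lid at about (214,175), the empty cup ring at (311,179), the post top at (343,186) and the arrow at (324,270). There are purple look-alikes at (181,203) and (158,260). I'll enlarge this before measuring.

```bash
python3 - <<'E'
import cv2
p=cv2.imread("pics/top0.png")
cv2.imwrite("pics/c1.png",cv2.resize(p[135:295,270:410],None,fx=4,fy=4,interpolation=cv2.INTER_CUBIC)[:600])
cv2.imwrite("pics/c2.png",cv2.resize(p[150:210,160:260],None,fx=7,fy=7,interpolation=cv2.INTER_CUBIC))
E
```

```text
(no output)
```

View pics/c1.png

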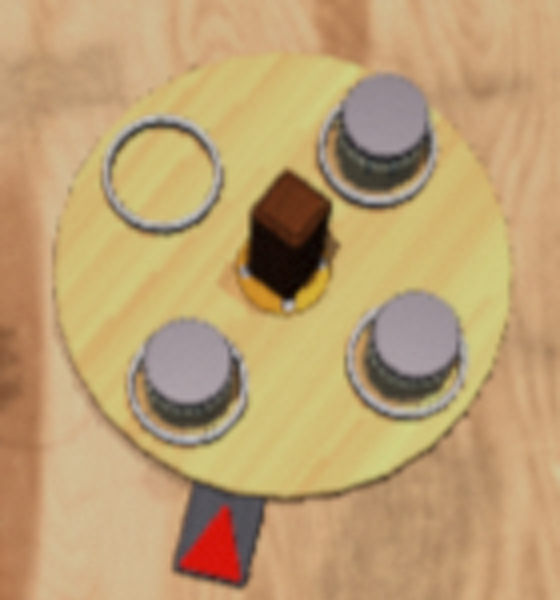

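View pics/c2.png

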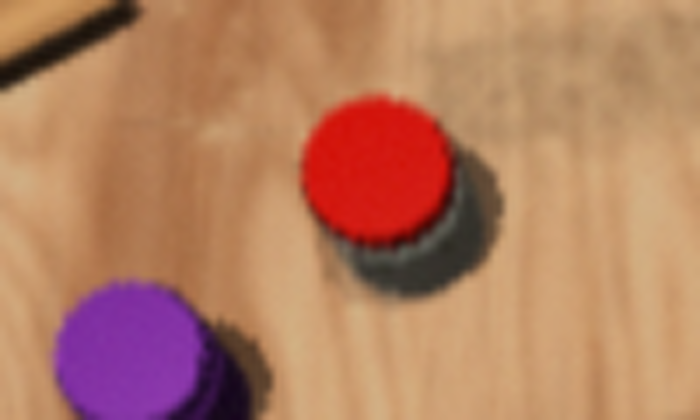

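```bash
cat > h.py <<'E'
import numpy as np, cv2
from plant import imaging
def pt(name,u,v,z,cal=None):
    c=cal or imaging.get_calibration(name)
    xd=np.array([(u-c['cx'])/c['fx'],(v-c['cy'])/c['fy']]); x=xd.copy()
    for _ in range(20): x=xd/(1+c['k1']*(x@x))
    R=np.array(c['R']);t=np.array(c['t']); d=R.T@np.array([x[0],x[1],1]); o=-R.T@t
    return o+d*(z-o[2])/d[2]
def proj(name,X,cal=None):
    c=cal or imaging.get_calibration(name)
    X=np.array(c['R'])@np.array(X,float)+np.array(c['t']); x=X[:2]/X[2]; x=x*(1+c['k1']*(x@x))
    return x*[c['fx'],c['fy']]+[c['cx'],c['cy']], X[2]
E
python3 - <<'E'
from h import *
def c1(a,b,z): return pt('top',(a+.5)/4-.5+270,(b+.5)/4-.5+135,z)
R={}
for n,a,b,z in [('cup',163,175,46),('j3?',385,114,105),('j2',417,333,105),('j1',188,362,105),('post',291,204,169),('tip',227,506,16),('aL',180,570,16),('aR',243,583,16),
 ('ttL',54,250,30),('ttR',511,270,30),('ttT',280,53,30),('ttB',285,497,30)]:
    R[n]=c1(a,b,z); print(n,R[n].round(1))
r=pt('top',(378+.5)/7-.5+160,(168+.5)/7-.5+150,75); print('red',r)
ax=(R['j3?']+R['j1'])/2; print('axis from j1j3',ax,'cup-j2',(R['cup']+R['j2'])/2)
p=ax[:2]
for n in ['cup','j3?','j2','j1','tip','aL','aR']:
    d=R[n][:2]-p; print(n,np.hypot(*d).round(1),np.degrees(np.arctan2(d[1],d[0])).round(1))
d=np.load('pics/top0.npy'); print('red depth',d[174,214])
print(proj('top',r)[1], proj('scene',r))
for n in R: print(n,proj('scene',R[n])[0].round(1))
E
```

```text
cup [623.5  39.9  46. ]
j3? [639.6 -85.8 105. ]
j2 [513.3 -99.7 105. ]
j1 [498.9  26.8 105. ]
post [570.1 -29.1 169. ]
tip [432.3   5.5  16. ]
aL [395.3  33.3  16. ]
aR [387.2  -2.9  16. ]
ttL [583.5 104.6  30. ]
ttR [ 567.3 -162.8   30. ]
ttT [702.6 -30.6  30. ]
ttB [434.8 -27.7  30. ]
red [629.64951211 261.0090744   75.        ]
axis from j1j3 [569.25471572 -29.46989801 105.        ] cup-j2 [568.42858995 -29.90221869  75.5       ]
cup 88.1 52.0
j3? 90.1 -38.7
j2 89.8 -128.5
j1 90.1 141.3
tip 141.4 165.7
aL 184.9 160.2
aR 183.9 171.7
red depth 1421.9607
1422.6972446480415 (array([203.49095577, 266.8075719 ]), np.float64(1056.9644550974754))
cup [288.2 247. ]
j3? [324.7 209.7]
j2 [358.9 227.5]
j1 [319.5 247. ]
post [321.2 203.8]
tip [344.6 288.8]
aL [344.6 301.6]
aR [359.6 297.2]
ttL [274.3 268.4]
ttR [364.5 236.3]
ttT [295.7 231. ]
ttB [355.3 278.2]
```

Checks against the given sizes:
- The cup and jars measure 88–90 mm from the axis at about (569,-29.5).
- The cup is at a bearing of about 51.5° and the arrow at about 166°, so the turn is about +114.4°.
- The red jar is at about (630,261), and its depth agrees.

Next is the approach above the jar. The jaw goes to about 20° yaw, clear of the purple jar.

Call:
move_arm([
  {"hand":0.085,"dp":[0.012,0.0293,0],"roll":0.05},
  {"hand":0.085,"dp":[0.012,0.0293,0],"roll":0.05},
  {"hand":0.085,"dp":[0.012,0.0293,0],"roll":0.05},
  {"hand":0.085,"dp":[0.012,0.0293,0],"roll":0.05},
  {"hand":0.085,"dp":[0.012,0.0293,0],"roll":0.05},
  {"hand":0.085,"dp":[0.012,0.0293,0],"roll":0.05},
  {"hand":0.085,"dp":[0.012,0.0293,0],"roll":0.05},
  {"hand":0.085,"dp":[0.012,0.0293,0],"roll":0.05},
  {"hand":0.085,"dp":[0.012,0.0293,0],"roll":0.05},
  {"hand":0.085,"dp":[0.012,0.0293,0],"roll":0.05},
  {"hand":0.085,"dp":[0.012,0.0293,0],"roll":0.05},
  {"hand":0.085,"dp":[0.012,0.0293,0],"roll":0.05},
  {"hand":0.085,"dp":[0.012,0.0293,0],"roll":0.05},
  {"hand":0.085,"dp":[0.012,0.0293,0],"roll":0.05},
  {"hand":0.085,"dp":[0.012,0.0293,0],"roll":0.05},
], grip_force=25)

```text
time: 1.35
eef_pos: [450.2, -177.6, 231.1]
tool_rot: [0.835, 0.55, -0.0, -0.0]
contact_force: [-0.1, -0.7, -0.3]
gripper_width: 84.7
```

Call:
move_arm([
  {"hand":0.085,"dp":[0.012,0.0293,0],"roll":0.05},
  {"hand":0.085,"dp":[0.012,0.0293,0],"roll":0.05},
  {"hand":0.085,"dp":[0.012,0.0293,0],"roll":0.05},
  {"hand":0.085,"dp":[0.012,0.0293,0],"roll":0.05},
  {"hand":0.085,"dp":[0.012,0.0293,0],"roll":0.05},
  {"hand":0.085,"dp":[0.012,0.0293,0],"roll":0.05},
  {"hand":0.085,"dp":[0.012,0.0293,0],"roll":0.05},
  {"hand":0.085,"dp":[0.012,0.0293,0],"roll":0.05},
  {"hand":0.085,"dp":[0.012,0.0293,0],"roll":0.05},
  {"hand":0.085,"dp":[0.012,0.0293,0],"roll":0.05},
  {"hand":0.085,"dp":[0.012,0.0293,0],"roll":0.05},
  {"hand":0.085,"dp":[0.012,0.0293,0],"roll":0.05},
  {"hand":0.085,"dp":[0.012,0.0293,0],"roll":0.05},
  {"hand":0.085,"dp":[0.012,0.0293,0],"roll":0.05},
  {"hand":0.085,"dp":[0.012,0.0293,0],"roll":0.05},
  {"hand":0.085,"dp":[0,0,0],"roll":0},
  {"hand":0.085,"dp":[0,0,0],"roll":0},
])

```text
time: 2.77
eef_pos: [629.5, 262.6, 230.3]
tool_rot: [0.576, 0.818, -0.0, -0.001]
contact_force: [0.2, -0.9, -0.9]
gripper_width: 85.1
```

```bash
python3 - <<'E'
from h import *
from plant import manip
s=manip.sense(); c=imaging.get_calibration('wrist'); p,d=imaging.camera('wrist'); cv2.imwrite('pics/w1.png',p)
print(s['eef_pos'],s['tool_rot'],s['q'],c)
print('cam pos',-np.array(c['R']).T@c['t'], proj('wrist',[629.6,261,75],c))
E
```

```text
[629.46754446 262.55589477 230.27901183] [ 5.75642074e-01  8.17701123e-01 -2.40665790e-04 -1.00912487e-03] [-0.02323593  0.56684946 -0.66332682  1.48696591  0.35889528  1.2130806
 -0.39305729] {'fx': 341.21921034358, 'fy': 341.21921034358, 'cx': 319.0326747816187, 'cy': 238.74286697778206, 'k1': 0.014686159349734832, 'R': array([[ 0.94148642,  0.33703787, -0.00296463],
       [ 0.32475157, -0.90474108,  0.27564469],
       [ 0.09022047, -0.2604785 , -0.96125502]]), 't': array([-680.19286322,   -2.05599397,  389.76300666])}
cam pos [605.89543217 328.91549269 373.21184814] (array([319.37951262, 224.20638318]), np.float64(306.4867996365996))
```

View pics/w1.png

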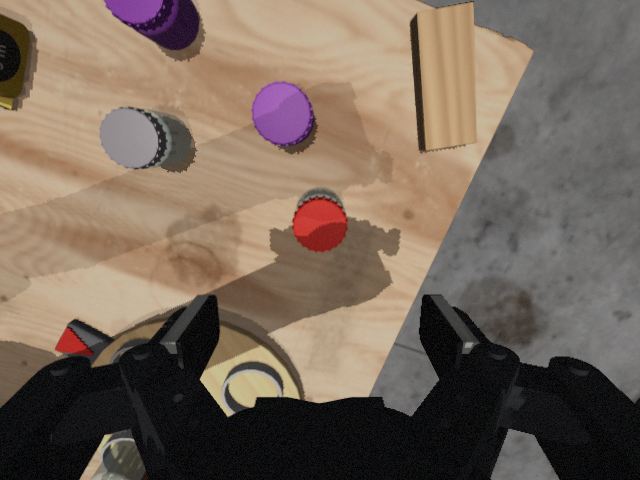

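The red lid in the wrist view is at about (320,224) against a predicted (319.4,224.2), so the two cameras agree. Going down.

Call:
move_arm([
  {"hand":0.085,"dp":[0,-0.0015,-0.018],"roll":0},
  {"hand":0.085,"dp":[0,0,-0.018],"roll":0},
  {"hand":0.085,"dp":[0,0,-0.018],"roll":0},
  {"hand":0.085,"dp":[0,0,-0.018],"roll":0},
  {"hand":0.085,"dp":[0,0,-0.018],"roll":0},
  {"hand":0.085,"dp":[0,0,-0.018],"roll":0},
  {"hand":0.085,"dp":[0,0,-0.018],"roll":0},
  {"hand":0.085,"dp":[0,0,-0.018],"roll":0},
  {"hand":0.085,"dp":[0,0,-0.014],"roll":0},
  {"hand":0.085,"dp":[0,0,-0.014],"roll":0},
  {"hand":0.085,"dp":[0,0,-0.014],"roll":0},
  {"hand":0.085,"dp":[0,0,-0.012],"roll":0},
  {"hand":0.085,"dp":[0,0,-0.009],"roll":0},
  {"hand":0.085,"dp":[0,0,0],"roll":0},
  {"hand":0.085,"dp":[0,0,0],"roll":0},
])

```text
time: 4.07
eef_pos: [630.1, 259.0, 24.0]
tool_rot: [0.577, 0.817, -0.0, -0.0]
contact_force: [-0.0, 0.5, 0.3]
gripper_width: 84.9
```

Call:
move_arm([
  {"hand":0.07,"dp":[0,0.0015,-0.001],"roll":0},
  {"hand":0.062,"dp":[0,0,0],"roll":0},
  {"hand":0.056,"dp":[0,0,0],"roll":0},
  {"hand":0.053,"dp":[0,0,0],"roll":0},
  {"hand":0.05,"dp":[0,0,0],"roll":0},
  {"hand":0.048,"dp":[0,0,0],"roll":0},
  {"hand":0.046,"dp":[0,0,0],"roll":0},
  {"hand":0.044,"dp":[0,0,0],"roll":0},
  {"hand":0.042,"dp":[0,0,0],"roll":0},
  {"hand":0.04,"dp":[0,0,0],"roll":0},
  {"hand":0.04,"dp":[0,0,0],"roll":0},
  {"hand":0.04,"dp":[0,0,0],"roll":0},
], grip_force=25)

```text
time: 5.07
eef_pos: [630.6, 260.7, 24.2]
tool_rot: [0.577, 0.817, 0.0, 0.0]
contact_force: [-0.6, -0.1, 5.7]
gripper_width: 51.4
```

Call:
move_arm([
  {"hand":0.04,"dp":[0,0,0.003],"roll":0},
  {"hand":0.04,"dp":[0,0,0.005],"roll":0},
  {"hand":0.04,"dp":[0,0,0.01],"roll":0},
  {"hand":0.04,"dp":[0,0,0.015],"roll":0},
  {"hand":0.04,"dp":[0,0,0.015],"roll":0},
  {"hand":0.04,"dp":[0,0,0.015],"roll":0},
  {"hand":0.04,"dp":[0,0,0.015],"roll":0},
  {"hand":0.04,"dp":[0,0,0.015],"roll":0},
  {"hand":0.04,"dp":[0,0,0.015],"roll":0},
  {"hand":0.04,"dp":[0,0,0.015],"roll":0},
  {"hand":0.04,"dp":[0,0,0.01],"roll":0},
  {"hand":0.04,"dp":[0,0,0],"roll":0},
  {"hand":0.04,"dp":[0,0,0],"roll":0},
])

```text
time: 6.15
eef_pos: [630.4, 260.5, 156.9]
tool_rot: [0.577, 0.817, 0.0, 0.0]
contact_force: [-1.0, -0.5, -1.7]
gripper_width: 50.9
```

```bash
python3 - <<'E'
from h import *
from plant import manip
s=manip.sense(); c=imaging.get_calibration('wrist'); p,d=imaging.camera('wrist'); cv2.imwrite('pics/w2.png',p)
print(s['eef_pos'],s['contact_force'],s['gripper_width'])
e=s['eef_pos']
for h in (45,50,53,57): print(h,proj('wrist',[e[0],e[1],e[2]+h],c))
E
```

```text
[630.37164787 260.47005287 156.91140901] [-1.02199725 -0.47235704 -1.69032338] 50.93910833100987
45 (array([319.73045921, 361.47521846]), np.float64(113.60042343687712))
50 (array([319.75443268, 371.28859907]), np.float64(108.79608892679101))
53 (array([319.76987791, 377.60895729]), np.float64(105.91348822073934))
57 (array([319.79185281, 386.59857385]), np.float64(102.07002061267048))
```

View pics/w2.png

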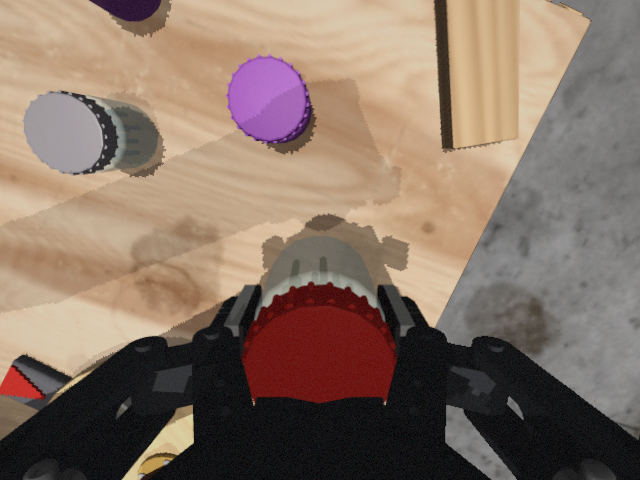

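Held, centred and upright: the lid radius of about 77 px gives the expected depth. Next, carry it over the cup.

Call:
move_arm([
  {"hand":0.04,"dp":[0,-0.01,0],"roll":-0.06},
  {"hand":0.04,"dp":[-0.001,-0.02,0],"roll":-0.085},
  {"hand":0.04,"dp":[-0.001,-0.02,0],"roll":-0.085},
  {"hand":0.04,"dp":[-0.001,-0.02,0],"roll":-0.085},
  {"hand":0.04,"dp":[-0.001,-0.02,0],"roll":-0.085},
  {"hand":0.04,"dp":[-0.001,-0.02,0],"roll":-0.085},
  {"hand":0.04,"dp":[-0.001,-0.02,0],"roll":-0.085},
  {"hand":0.04,"dp":[0,-0.02,0],"roll":-0.085},
  {"hand":0.04,"dp":[0,-0.02,0],"roll":-0.085},
  {"hand":0.04,"dp":[0,-0.02,0],"roll":-0.085},
  {"hand":0.04,"dp":[0,-0.015,0],"roll":-0.085},
  {"hand":0.04,"dp":[0,-0.01,0],"roll":-0.06},
  {"hand":0.04,"dp":[0,-0.005,0],"roll":-0.04},
  {"hand":0.04,"dp":[0,0,0],"roll":0},
  {"hand":0.04,"dp":[0,0,0],"roll":0},
  {"hand":0.04,"dp":[0,0,0],"roll":0},
])

```text
time: 7.53
eef_pos: [623.8, 41.4, 155.7]
tool_rot: [0.9, 0.437, -0.0, -0.001]
contact_force: [-0.4, -0.8, -1.6]
gripper_width: 51.3
```

```bash
python3 - <<'E'
from h import *
from plant import manip
s=manip.sense(); c=imaging.get_calibration('wrist'); p,d=imaging.camera('wrist'); cv2.imwrite('pics/w3.png',p)
print(s['eef_pos'],s['tool_rot'],s['contact_force'],s['gripper_width'])
print('cam',-np.array(c['R']).T@c['t'])
p,d=imaging.camera('top'); cv2.imwrite('pics/t3.png',cv2.resize(p[135:275,270:430],None,fx=4,fy=4,interpolation=cv2.INTER_CUBIC))
a=np.radians(np.arange(0,360,30))
for t in a: print(np.degrees(t).round(), proj('wrist',[624.5+33*np.cos(t),40.5+33*np.sin(t),46],c)[0].round(0), end=' ')
E
```

```text
[623.76158829  41.35853033 155.65245013] [ 8.99612354e-01  4.36688859e-01 -4.17361400e-04 -5.27660998e-04] [-0.36566338 -0.84789584 -1.64292218] 51.29727155236228
cam [667.55340514  96.76398682 298.50485221]
0.0 [356. 210.] 30.0 [338. 196.] 60.0 [315. 193.] 90.0 [294. 202.] 120.0 [281. 220.] 150.0 [279. 242.] 180.0 [288. 261.] 210.0 [306. 273.] 240.0 [327. 275.] 270.0 [347. 267.] 300.0 [361. 251.] 330.0 [364. 230.]
```

View pics/w3.png

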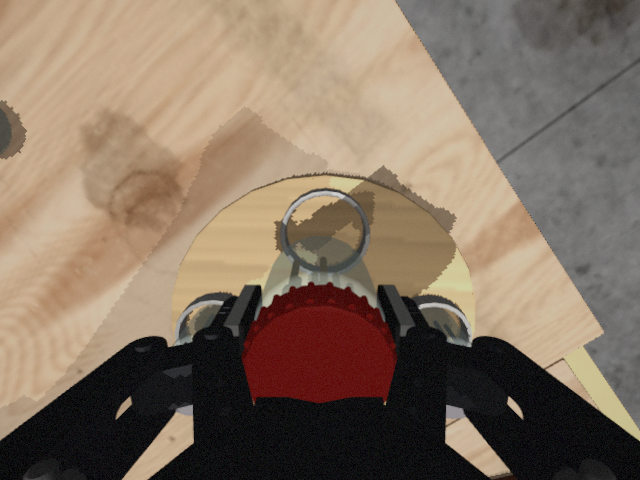

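View pics/t3.png

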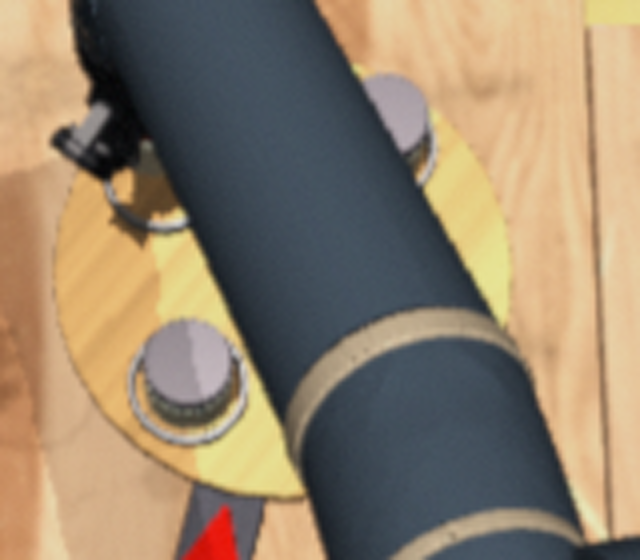

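```bash
python3 - <<'E'
import cv2
p=cv2.imread("pics/w3.png")
cv2.imwrite("pics/c3.png",cv2.resize(p[170:290,255:395],None,fx=5,fy=5,interpolation=cv2.INTER_CUBIC))
E
```

```text
(no output)
```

View pics/c3.png

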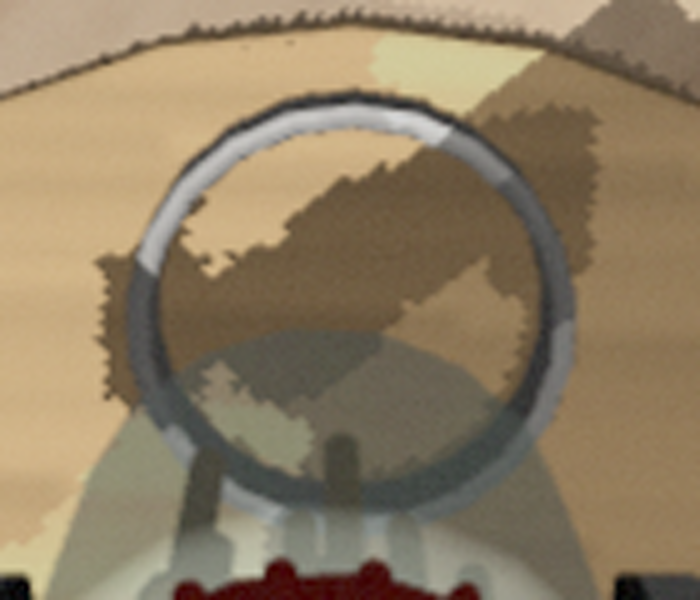

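```bash
python3 - <<'E'
from h import *
from plant import manip
s=manip.sense(); c=imaging.get_calibration('wrist'); e=s['eef_pos']
print(e, pt('wrist',325.5,231.5,46,c), pt('wrist',325,230.5,46,c))
for dz in (-24,51): print(proj('wrist',[e[0],e[1],e[2]+dz],c)[0])
# bottom circle
for t in np.radians([0,30,60,90,120,150,180,210,240,270,300,330]):
  print(np.degrees(t).round(),((proj('wrist',[e[0]+26*np.cos(t),e[1]+26*np.sin(t),e[2]-24],c)[0]-[255,170])*5).round())
# turntable edge front: compare
for t in np.radians([40,51.5,65]): print('edge',((proj('wrist',[569+135*np.cos(t),-29.5+135*np.sin(t),30],c)[0]-[255,170])*5).round())
E
```

```text
[623.96598808  41.46856202 156.00905994] [629.28408805  41.15418433  46.        ] [629.47035891  42.01641297  46.        ]
[319.74681004 279.18789118]
[319.64373252 372.5531763 ]
0.0 [523. 401.]
30.0 [419. 325.]
60.0 [287. 310.]
90.0 [166. 360.]
120.0 [ 91. 460.]
150.0 [ 81. 578.]
180.0 [135. 684.]
210.0 [235. 751.]
240.0 [358. 764.]
270.0 [472. 721.]
300.0 [550. 630.]
330.0 [569. 513.]
edge [506.  37.]
edge [333.  19.]
edge [131.  42.]
```

The wrist view puts the ring about 3–5 mm from the top-camera estimate. I'll use the scene camera to settle it.

```bash
python3 - <<'E'
from h import *
p=cv2.imread('pics/scene0.png')
cv2.imwrite('pics/s0c.png',cv2.resize(p[195:310,260:390],None,fx=5,fy=5,interpolation=cv2.INTER_CUBIC))
q,d=imaging.camera('scene'); cv2.imwrite('pics/s3c.png',cv2.resize(q[150:290,240:400],None,fx=4,fy=4,interpolation=cv2.INTER_CUBIC))
E
```

```text
(no output)
```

View pics/s0c.png

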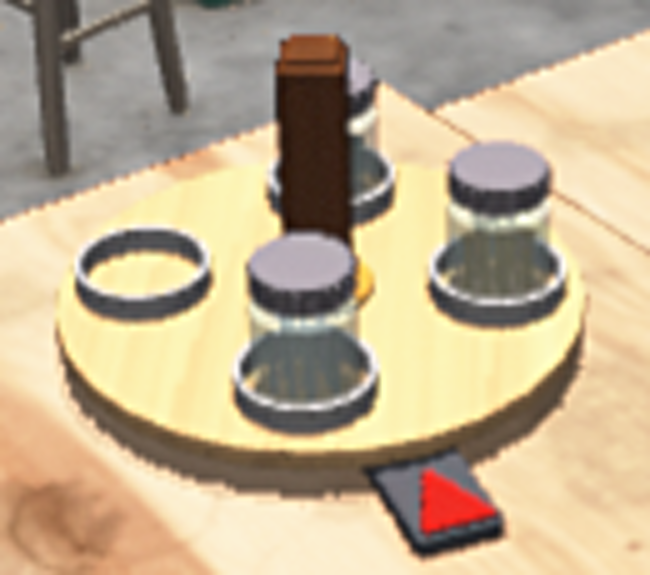

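View pics/s3c.png

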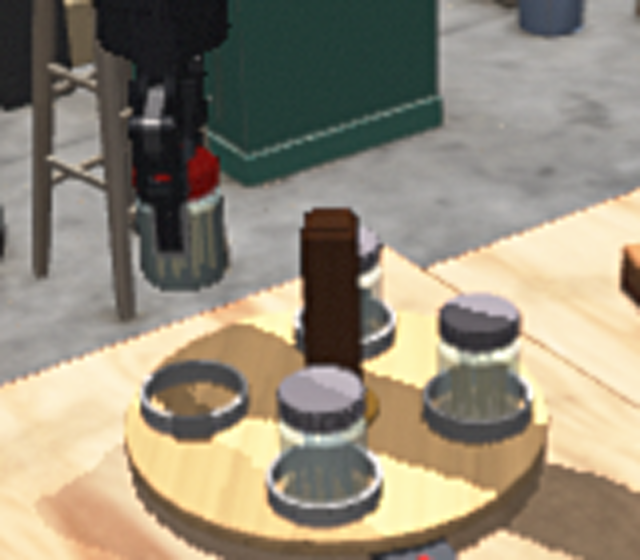

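```bash
python3 - <<'E'
from h import *
for X in [(624.5,40.5,46),(629,41.5,46),(624,41.4,132),(624,41.4,190)]:
    u=proj('scene',X)[0]; print(X,u.round(1),((u-[240,150])*4+1.5).round(),((u-[260,195])*5+2).round())
for t in (0,90,180,270):
  pr=[]
  u=proj('scene',(624+26*np.cos(np.radians(t-55.7)),41.4+26*np.sin(np.radians(t-55.7)),132))[0];print(t,((u-[240,150])*4+1.5).round())
# red lid check etc. via top refined: ellipse of ring in top img0
p=cv2.imread('pics/top0.png')
E
```

```text
(624.5, 40.5, 46) [287.8 246.9] [193. 389.] [141. 262.]
(629, 41.5, 46) [286.5 246.3] [188. 387.] [135. 258.]
(624, 41.4, 132) [285.2 217.4] [182. 271.] [128. 114.]
(624, 41.4, 190) [283.5 196. ] [176. 186.] [120.   7.]
0 [200. 252.]
90 [144. 265.]
180 [164. 291.]
270 [221. 278.]
```

Call:
move_arm([
  {"hand":0.04,"dp":[0.001,0.0,-0.012],"roll":0},
  {"hand":0.04,"dp":[0.001,0,-0.012],"roll":0},
  {"hand":0.04,"dp":[0,0,-0.012],"roll":0},
  {"hand":0.04,"dp":[0,0,-0.012],"roll":0},
  {"hand":0.04,"dp":[0,0,-0.012],"roll":0},
  {"hand":0.04,"dp":[0,0,-0.008],"roll":0},
  {"hand":0.04,"dp":[0,0,-0.006],"roll":0},
  {"hand":0.04,"dp":[0,0,-0.004],"roll":0},
  {"hand":0.04,"dp":[0,0,0],"roll":0},
  {"hand":0.04,"dp":[0,0,0],"roll":0},
])

```text
time: 8.52
eef_pos: [626.5, 40.5, 78.5]
tool_rot: [0.9, 0.436, 0.0, 0.0]
contact_force: [-0.5, -0.3, -1.9]
gripper_width: 51.3
```

```bash
python3 - <<'E'
from h import *
from plant import manip
s=manip.sense(); c=imaging.get_calibration('wrist'); p,d=imaging.camera('wrist'); 
cv2.imwrite('pics/w4c.png',cv2.resize(p[170:320,220:420],None,fx=4,fy=4,interpolation=cv2.INTER_CUBIC))
p,d=imaging.camera('scene');cv2.imwrite('pics/s4c.png',cv2.resize(p[190:270,250:340],None,fx=7,fy=7,interpolation=cv2.INTER_CUBIC))
e=s['eef_pos'];print(e,s['contact_force'],s['gripper_width'])
for n,X,r in [('jar',(e[0],e[1],e[2]-24),26),('cup',(624.5,40.5,46),35)]:
  for nm,off,f in [('wrist',(220,170),4),('scene',(250,190),7)]:
    cc=c if nm=='wrist' else None
    P=np.array([(proj(nm,(X[0]+r*np.cos(t),X[1]+r*np.sin(t),X[2]),cc)[0]-off)*f+(f-1)/2 for t in np.linspace(0,6.28,60)])
    print(n,nm,'x',P[:,0].min().round(),P[:,0].max().round(),'y',P[:,1].min().round(),P[:,1].max().round())
E
```

```text
[626.47163771  40.48704893  78.47470409] [-0.50575071 -0.25896271 -1.86447539] 51.26795813413604
jar wrist x 203.0 598.0 y 248.0 614.0
jar scene x 191.0 335.0 y 341.0 419.0
cup wrist x 135.0 643.0 y 174.0 647.0
cup scene x 171.0 364.0 y 350.0 455.0
```

View pics/w4c.png

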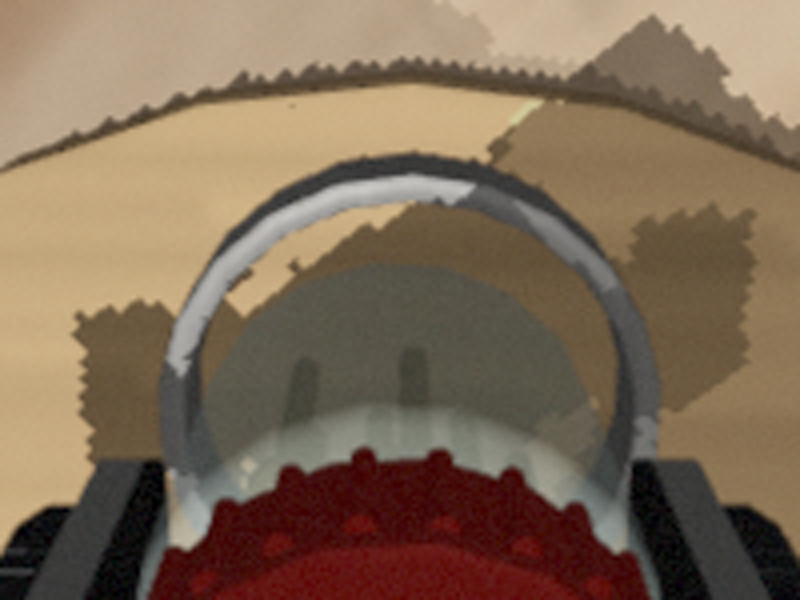

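View pics/s4c.png

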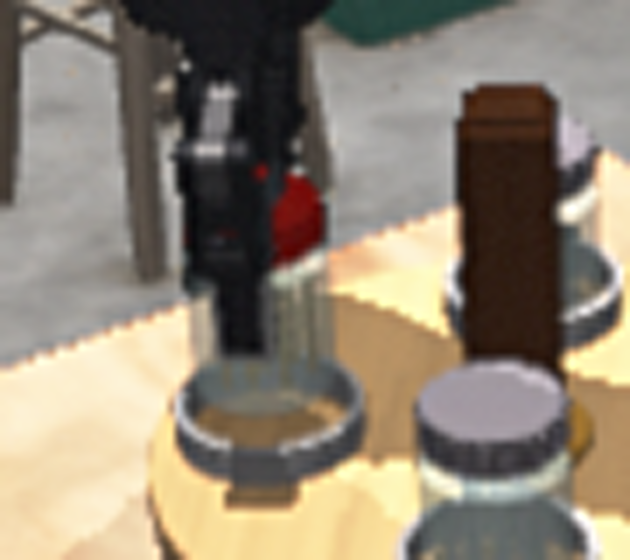

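The wrist view compares jar and cup directly: the jar bottom is centred at column 400 and the cup rim at 410, so about 1.4 mm of lateral error. I'll correct by about 1 mm and lower slowly.

Call:
move_arm([
  {"hand":0.04,"dp":[0.001,-0.0004,0],"roll":0},
  {"hand":0.04,"dp":[0,0,-0.0012],"roll":0},
  {"hand":0.04,"dp":[0,0,-0.0012],"roll":0},
  {"hand":0.04,"dp":[0,0,-0.0012],"roll":0},
  {"hand":0.04,"dp":[0,0,-0.0012],"roll":0},
  {"hand":0.04,"dp":[0,0,-0.0012],"roll":0},
  {"hand":0.04,"dp":[0,0,-0.0012],"roll":0},
  {"hand":0.04,"dp":[0,0,-0.0012],"roll":0},
  {"hand":0.04,"dp":[0,0,-0.0012],"roll":0},
  {"hand":0.04,"dp":[0,0,-0.0012],"roll":0},
  {"hand":0.04,"dp":[0,0,0],"roll":0},
])

```text
time: 9.53
eef_pos: [627.0, 40.0, 67.2]
tool_rot: [0.9, 0.436, -0.0, -0.0]
contact_force: [0.0, -0.2, -2.6]
gripper_width: 51.2
```

The base is at about 43 mm, below the rim at 46 mm, with no contact force, so it is inside the cup. Lowering further.

Call:
move_arm([
  {"hand":0.04,"dp":[0,0,-0.0012],"roll":0},
  {"hand":0.04,"dp":[0,0,-0.0012],"roll":0},
  {"hand":0.04,"dp":[0,0,-0.0012],"roll":0},
  {"hand":0.04,"dp":[0,0,-0.0012],"roll":0},
  {"hand":0.04,"dp":[0,0,-0.0012],"roll":0},
  {"hand":0.04,"dp":[0,0,-0.0012],"roll":0},
  {"hand":0.04,"dp":[0,0,-0.0012],"roll":0},
  {"hand":0.04,"dp":[0,0,-0.0012],"roll":0},
  {"hand":0.04,"dp":[0,0,-0.001],"roll":0},
  {"hand":0.04,"dp":[0,0,0],"roll":0},
])

```text
time: 10.37
eef_pos: [627.1, 40.0, 56.7]
tool_rot: [0.9, 0.436, -0.0, -0.0]
contact_force: [0.0, 0.7, -1.7]
gripper_width: 51.1
```

Call:
move_arm([
  {"hand":0.04,"dp":[0,0,-0.001],"roll":0},
  {"hand":0.04,"dp":[0,0,-0.001],"roll":0},
  {"hand":0.04,"dp":[0,0,-0.0005],"roll":0},
  {"hand":0.04,"dp":[0,0,0],"roll":0},
])

```text
time: 10.7
eef_pos: [627.2, 40.0, 54.3]
tool_rot: [0.9, 0.436, -0.0, -0.0]
contact_force: [0.2, -0.2, -1.6]
gripper_width: 51.2
```

Call:
move_arm([
  {"hand":0.04,"dp":[0,0,-0.0008],"roll":0},
  {"hand":0.04,"dp":[0,0,-0.0007],"roll":0},
  {"hand":0.04,"dp":[0,0,0],"roll":0},
])

```text
time: 10.95
eef_pos: [627.7, 39.8, 54.2]
tool_rot: [0.9, 0.436, 0.0, 0.0]
contact_force: [-0.9, -1.1, 5.6]
gripper_width: 51.1
```

Light touchdown, about 7 N at the expected height. Opening the fingers and rising.

Call:
move_arm([
  {"hand":0.052,"dp":[0,0,0],"roll":0},
  {"hand":0.056,"dp":[0,0,0],"roll":0},
  {"hand":0.062,"dp":[0,0,0],"roll":0},
  {"hand":0.075,"dp":[0,0,0],"roll":0},
  {"hand":0.082,"dp":[0,0,0],"roll":0},
  {"hand":0.082,"dp":[0,0,0],"roll":0},
  {"hand":0.082,"dp":[0,0,0.004],"roll":0},
  {"hand":0.082,"dp":[0,0,0.008],"roll":0},
  {"hand":0.082,"dp":[0,0,0.015],"roll":0},
  {"hand":0.082,"dp":[0,0,0.02],"roll":0},
  {"hand":0.082,"dp":[0,0,0.02],"roll":0},
  {"hand":0.082,"dp":[0,0,0.02],"roll":0},
  {"hand":0.082,"dp":[0,0,0.02],"roll":0},
  {"hand":0.082,"dp":[0,0,0.02],"roll":0},
  {"hand":0.082,"dp":[0,0,0.02],"roll":0},
  {"hand":0.082,"dp":[0,0,0.01],"roll":0},
  {"hand":0.082,"dp":[0,0,0],"roll":0},
  {"hand":0.082,"dp":[0,0,0],"roll":0},
])

```text
time: 12.45
eef_pos: [627.2, 40.0, 210.2]
tool_rot: [0.9, 0.436, 0.0, 0.0]
contact_force: [0.0, -0.8, -0.3]
gripper_width: 81.8
```

```bash
python3 - <<'E'
from h import *
from plant import manip
s=manip.sense(); c=imaging.get_calibration('wrist'); p,d=imaging.camera('wrist'); cv2.imwrite('pics/w5.png',p)
p,d=imaging.camera('scene');cv2.imwrite('pics/s5c.png',cv2.resize(p[170:310,250:390],None,fx=4,fy=4,interpolation=cv2.INTER_CUBIC))
e=s['eef_pos'];print(e,s['contact_force'],s['gripper_width'])
print('cup, lid, post', proj('wrist',(625,40.3,46),c)[0],proj('wrist',(625,40.3,105),c)[0],proj('wrist',(569,-29.5,169),c)[0])
E
```

```text
[627.16384033  40.03124754 210.16832765] [ 0.02526149 -0.76172211 -0.33478716] 81.81666138893499
cup, lid, post [317.50178552 220.74104113] [317.08983828 238.48286058] [315.71395483 398.69613026]
```

View pics/w5.png

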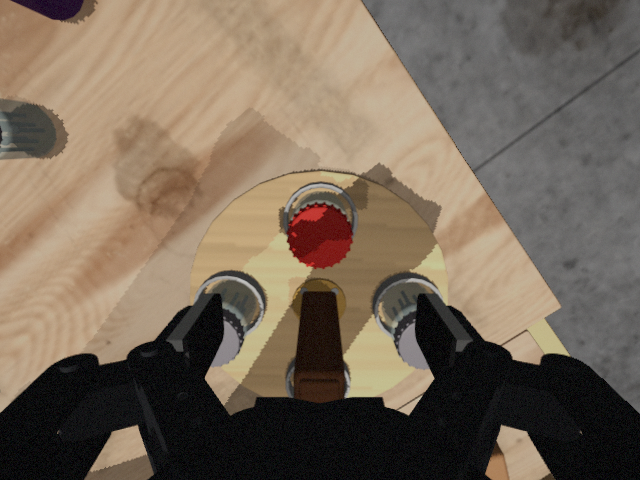

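View pics/s5c.png

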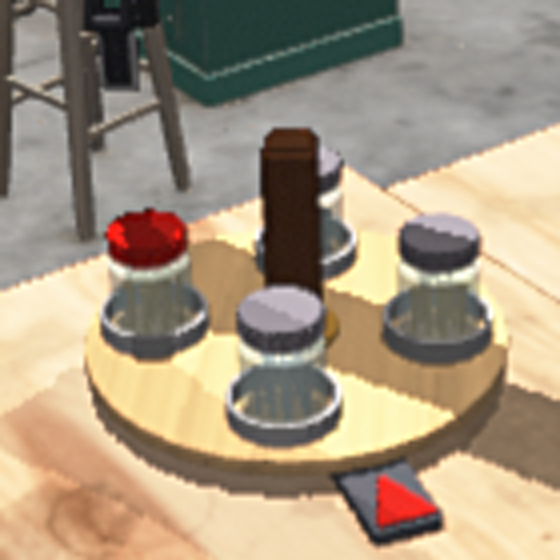

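The red jar stands in its cup, upright and free. The post is square with the jaws, at column ~319 of the wrist view. Now moving over the post.

Call:
move_arm([
  {"hand":0.082,"dp":[-0.01,-0.0125,0],"roll":0},
  {"hand":0.082,"dp":[-0.012,-0.015,0],"roll":0},
  {"hand":0.082,"dp":[-0.012,-0.015,0],"roll":0},
  {"hand":0.082,"dp":[-0.012,-0.015,0],"roll":0},
  {"hand":0.082,"dp":[-0.008,-0.009,0],"roll":0},
  {"hand":0.082,"dp":[-0.003,-0.004,0],"roll":0},
  {"hand":0.082,"dp":[0,0,0],"roll":0},
  {"hand":0.082,"dp":[0,0,0],"roll":0},
  {"hand":0.082,"dp":[0,0,0],"roll":0},
])

```text
time: 13.3
eef_pos: [570.8, -29.2, 209.9]
tool_rot: [0.9, 0.436, 0.0, -0.0]
contact_force: [-0.2, 0.2, 0.0]
gripper_width: 81.7
```

```bash
python3 - <<'E'
from h import *
from plant import manip
s=manip.sense(); c=imaging.get_calibration('wrist'); p,d=imaging.camera('wrist'); cv2.imwrite('pics/w6.png',p)
e=s['eef_pos'];print(e,s['tool_rot'],s['contact_force'],s['gripper_width'])
print('lid, post', proj('wrist',(625,40.3,105),c)[0],proj('wrist',(569,-29.5,169),c),proj('wrist',(e[0],e[1],169),c)[0])
E
```

```text
[570.7875626  -29.21980879 209.8657758 ] [ 8.99711412e-01  4.36484952e-01  4.15774126e-04 -2.98926938e-04] [-0.24186137  0.15086436  0.03466813] 81.7165477305185
lid, post [319.05878416 112.90841812] (array([317.55168316, 269.87626163]), np.float64(196.4990589106786)) [319.68936274 267.71770126]
```

View pics/w6.png

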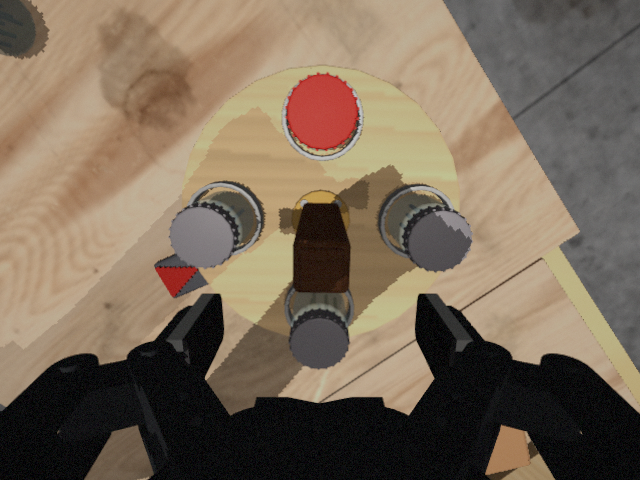

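Call:
move_arm([
  {"hand":0.082,"dp":[0.0015,0.0004,-0.01],"roll":0},
  {"hand":0.082,"dp":[0,0,-0.015],"roll":0},
  {"hand":0.082,"dp":[0,0,-0.015],"roll":0},
  {"hand":0.082,"dp":[0,0,-0.015],"roll":0},
  {"hand":0.082,"dp":[0,0,-0.015],"roll":0},
  {"hand":0.082,"dp":[0,0,-0.01],"roll":0},
  {"hand":0.082,"dp":[0,0,-0.006],"roll":0},
  {"hand":0.07,"dp":[0,0,0],"roll":0},
  {"hand":0.06,"dp":[0,0,0],"roll":0},
  {"hand":0.05,"dp":[0,0,0],"roll":0},
  {"hand":0.04,"dp":[0,0,0],"roll":0},
  {"hand":0.034,"dp":[0,0,0],"roll":0},
  {"hand":0.03,"dp":[0,0,0],"roll":0},
  {"hand":0.026,"dp":[0,0,0],"roll":0},
  {"hand":0.024,"dp":[0,0,0],"roll":0},
  {"hand":0.022,"dp":[0,0,0],"roll":0},
  {"hand":0.022,"dp":[0,0,0],"roll":0},
  {"hand":0.022,"dp":[0,0,0],"roll":0},
], grip_force=30)

```text
time: 14.85
eef_pos: [571.9, -29.8, 124.9]
tool_rot: [0.9, 0.436, 0.0, 0.0]
contact_force: [-2.5, -0.0, 5.6]
gripper_width: 33.8
```

```bash
python3 - <<'E'
from plant import manip
s=manip.sense();print(s['eef_pos'],s['tool_rot'],s['contact_force'],s['moment'],s['gripper_width'])
E
```

```text
[571.93633443 -29.77129208 124.87028979] [9.00059780e-01 4.35766198e-01 4.32618649e-04 1.58015045e-04] [-2.53411498 -0.02959376  5.57646283] [ 0.17106137  0.49370323 -0.02391128] 33.8442682050788
```

Gripped: opening 33.8 mm on the 34 mm post, with small side force. Turning by +114.4° (2.0 rad), first half now.

Call:
move_arm([
  {"hand":0.022,"dp":[0,0,0],"roll":0.02},
  {"hand":0.022,"dp":[0,0,0],"roll":0.04},
  {"hand":0.022,"dp":[0,0,0],"roll":0.05},
  {"hand":0.022,"dp":[0,0,0],"roll":0.05},
  {"hand":0.022,"dp":[0,0,0],"roll":0.05},
  {"hand":0.022,"dp":[0,0,0],"roll":0.05},
  {"hand":0.022,"dp":[0,0,0],"roll":0.05},
  {"hand":0.022,"dp":[0,0,0],"roll":0.05},
  {"hand":0.022,"dp":[0,0,0],"roll":0.05},
  {"hand":0.022,"dp":[0,0,0],"roll":0.05},
  {"hand":0.022,"dp":[0,0,0],"roll":0.04},
])

```text
time: 15.77
eef_pos: [571.0, -29.3, 124.9]
tool_rot: [0.763, 0.646, -0.0, -0.0]
contact_force: [-5.8, 1.3, 8.6]
gripper_width: 33.9
```

Call:
move_arm([
  {"hand":0.022,"dp":[-0.0006,0,0],"roll":0.05},
  {"hand":0.022,"dp":[0,0,0],"roll":0.06},
  {"hand":0.022,"dp":[0,0,0],"roll":0.06},
  {"hand":0.022,"dp":[0,0,0],"roll":0.06},
  {"hand":0.022,"dp":[0,0,0],"roll":0.06},
  {"hand":0.022,"dp":[0,0,0],"roll":0.06},
  {"hand":0.022,"dp":[0,0,0],"roll":0.06},
  {"hand":0.022,"dp":[0,0,0],"roll":0.06},
  {"hand":0.022,"dp":[0,0,0],"roll":0.06},
  {"hand":0.022,"dp":[0,0,0],"roll":0.06},
  {"hand":0.022,"dp":[0,0,0],"roll":0.06},
  {"hand":0.022,"dp":[0,0,0],"roll":0.06},
  {"hand":0.022,"dp":[0,0,0],"roll":0.06},
  {"hand":0.022,"dp":[0,0,0],"roll":0.06},
  {"hand":0.022,"dp":[0,0,0],"roll":0.05},
  {"hand":0.022,"dp":[0,0,0],"roll":0.03},
])

```text
time: 17.1
eef_pos: [569.3, -29.9, 124.8]
tool_rot: [0.402, 0.915, -0.001, -0.001]
contact_force: [-8.8, -0.2, 11.8]
gripper_width: 33.7
```

```bash
python3 - <<'E'
from plant import manip
s=manip.sense();print(s['eef_pos'],s['q'],s['contact_force'],s['moment'],s['gripper_width'])
E
```

```text
[569.30220393 -29.89712966 124.82787836] [ 0.51921676  0.52054196 -0.72139523  1.86006851  0.42459493  0.92415578
  0.34278794] [-8.81973908 -0.16734736 11.80595146] [ 0.2671285   1.49078094 -0.05708043] 33.71536537839393
```

Call:
move_arm([
  {"hand":0.022,"dp":[-0.0008,0,0.0003],"roll":0.03},
  {"hand":0.022,"dp":[0,0,0],"roll":0.05},
  {"hand":0.022,"dp":[0,0,0],"roll":0.06},
  {"hand":0.022,"dp":[0,0,0],"roll":0.06},
  {"hand":0.022,"dp":[0,0,0],"roll":0.06},
  {"hand":0.022,"dp":[0,0,0],"roll":0.06},
  {"hand":0.022,"dp":[0,0,0],"roll":0.06},
  {"hand":0.022,"dp":[0,0,0],"roll":0.06},
  {"hand":0.022,"dp":[0,0,0],"roll":0.05},
  {"hand":0.022,"dp":[0,0,0],"roll":0.04},
  {"hand":0.022,"dp":[0,0,0],"roll":0.03},
  {"hand":0.022,"dp":[0,0,0],"roll":0.02},
  {"hand":0.022,"dp":[0,0,0],"roll":0.01},
  {"hand":0.022,"dp":[0,0,0],"roll":0},
  {"hand":0.022,"dp":[0,0,0],"roll":0},
  {"hand":0.022,"dp":[0,0,0],"roll":0},
])

```text
time: 18.43
eef_pos: [568.7, -30.9, 124.8]
tool_rot: [0.12, 0.993, -0.001, -0.002]
contact_force: [-7.4, -2.6, 10.4]
gripper_width: 34.1
```

```bash
python3 - <<'E'
from h import *
from plant import manip
s=manip.sense();print(s['eef_pos'],s['tool_rot'],s['qd'].round(3),s['contact_force'],s['gripper_width'])
c=imaging.get_calibration('wrist'); p,d=imaging.camera('wrist'); cv2.imwrite('pics/w7.png',p)
p,d=imaging.camera('top'); cv2.imwrite('pics/t7.png',cv2.resize(p[135:295,270:410],None,fx=3.7,fy=3.7,interpolation=cv2.INTER_CUBIC))
p,d=imaging.camera('scene'); cv2.imwrite('pics/s7.png',cv2.resize(p[170:310,250:390],None,fx=4,fy=4,interpolation=cv2.INTER_CUBIC))
E
```

```text
[568.70458953 -30.89717345 124.8220435 ] [ 0.11997592  0.99277462 -0.00131689 -0.00161188] [-0.001  0.     0.    -0.001 -0.002 -0.    -0.001] [-7.37271726 -2.5514586  10.43069152] 34.14833056289681
```

View pics/w7.png

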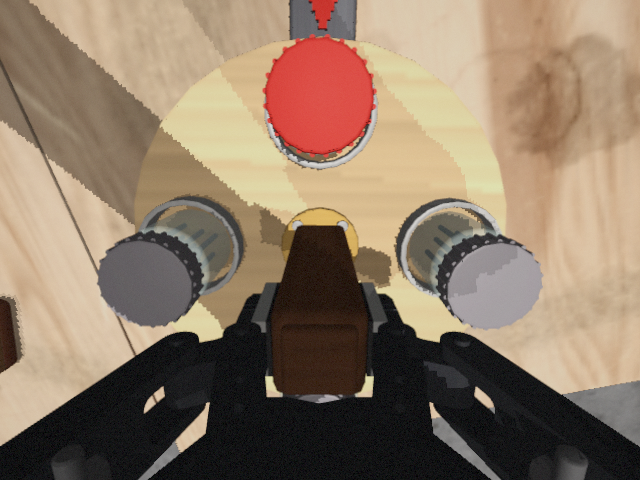

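View pics/t7.png

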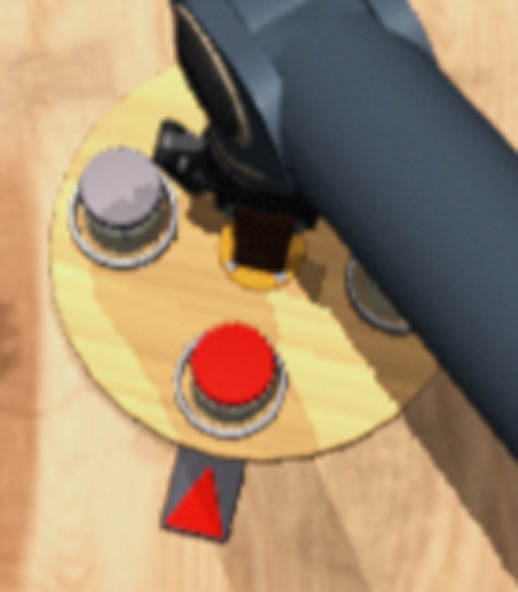

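View pics/s7.png

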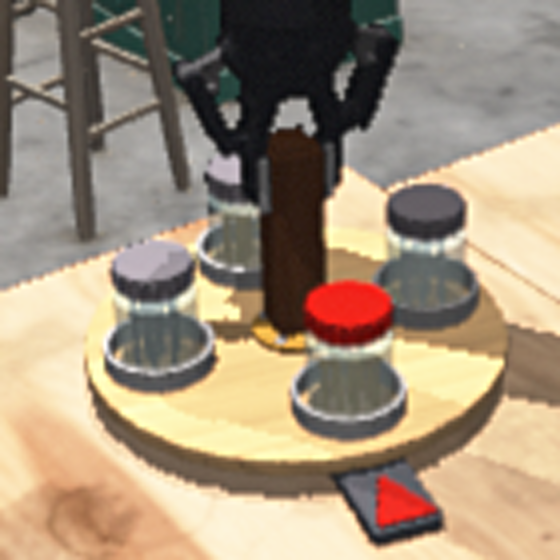

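```bash
python3 - <<'E'
from h import *
q=lambda a,b,z: pt('top',(a+.5)/3.7-.5+270,(b+.5)/3.7-.5+135,z)
l=q(233,365,105);r=q(231,381,46);print(l,r)
for X in (l,r):
  d=X[:2]-[569,-29.5];print(np.hypot(*d),np.degrees(np.arctan2(d[1],d[0])))
from plant import manip
s=manip.sense();print(s['time'],s['contact_force'],s['gripper_width'],manip.finish_job())
E
```

```text
[480.05195349  -8.0152774  105.        ] [481.86481114  -8.06038479  46.        ]
91.50600134997225 166.42073729246914
89.73404169100085 166.17695795640913
the job is handed in; nothing more can be done
18.5833 [-8.75749545 -2.55854682  9.74135191] 33.65820090544815 None
```

I picked up the red-lidded jar at the lightest suitable grip (25 N), set it in the empty cup with about 7 N of touch, and let go. I then gripped the post and turned the carousel about +114°. I handed the job in at about 18.6 s with the post still gripped. No verdict is reported, so these are my own checks.

**Last checks, all good:**
- **Position:** the top camera puts the cup at a bearing of 166.2° and the lid at 166.4°, against 165.8° for the arrow. That is under 1 mm of offset; 14 mm is allowed.
- **Jar:** it looks upright in its cup and clear of the fingers in all the views.
- **Grip:** the fingers are at 33.7–34.1 mm on the 34 mm post, with the arm still. The finger force on the post is not measured; the grip is set to 30 N.
- **Bystanders:** nothing was seen to move, but I took no closing measurement of the grey jar, sanding block, tape measure or screwdriver.

**Disagreement:** the wrist camera placed the cup and post about 2–5 mm from where the top camera did, against a stated calibration of about 2 mm. I placed the jar between the two estimates, leaning on the wrist view. It went in without touching the rim. A steady side force of about 8 N stayed on the wrist while holding the post.

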